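# Fit the splined feed gear to the rattan splitter's gearbox

## Task

Fit the red feed gear on the upright splined shaft of the green gearbox: press lightly and rock it round until the teeth mesh, then ease it fully home, never forcing it or letting it drop. Then put the brass collar over the end of the shaft, flat on top of the gear. Leave everything else on the bench where it is.

Things in the scene. Friction and masses are not known exactly. Their poses are not given: they have to be found in the camera images.
- gear: loose red gear lying boss up, 0.4-0.75 kg, 50 mm high: toothed red disc 90 mm across, 18 mm thick; above it a hexagonal dark steel boss, 52 mm across flats, to grip. Through bore: 6 inward teeth 7 mm wide, tips 14.5 mm from the axis, full height, one behind each flat's middle. Origin: centre of underside, z up, x at the middle of a flat; flats and teeth every 60 degrees from x
- seat (a point): top centre of the round steel shoulder, 50 mm across, on the green gearbox, 92 mm above the bench: the seated gear's underside rests here. The upright splined shaft rises from it on its z axis; x, y are the gearbox's axes, not the teeth's. More than 80 N between gear and gearbox (pressing, ramming or dropping) spoils the teeth and fails; 5 to 12 N is enough
- spline_top (a point): on the shaft axis, 30 mm above seat: flat upper ends of the shaft's 6 teeth (6 mm wide, 36 mm across tips, 26 mm roots). Their angle is NOT measured: find it by feel. The gear meshes within about 5 degrees and 1 mm, else stands on these ends. The shaft turns only above 0.6 N m and is sprung: pressed, it sinks up to 8 mm, from about 4 N to 14 N, then stops hard. This point stays put
- shaft_end (a point): top of the shaft's plain round nose, 19 mm across, on the shaft axis, 78 mm above seat (28 mm above the top of a seated gear)
- gearbox: green gearbox, fixed, may stand turned: base 150 x 150 mm, body 125 x 125 mm, top face 86 mm above the bench, upright shaft at its centre; origin: centre of its underside
- collar: loose brass ring lying flat, 44 mm outside, 25 mm bore, 20 mm high, about 80 g; origin: centre of its underside, z up. In place its underside is 50 mm above seat
- blue_gear: the spare blue gear, about 84 mm across and 34 mm high, with a plain bore; not for this machine, leave it; origin: centre of its underside
- glue_jar: jar of glue with blue label and white lid, 72 mm across, 95 mm high; leave it; origin: centre of its underside
- hammer: hammer lying on the bench behind the gearbox; leave it; origin: under its middle
- screwdriver: screwdriver with yellow handle, lying on the bench behind the gearbox; leave it; origin: under its middle
- wrench: wrench lying on the bench on the robot's right; leave it; origin: under its middle

How it is judged:
On the way, in this order (a step that is already met when the one before it is completed fails the run):
1. the red gear is meshed on the shaft and fully home on the shoulder (z of gear in the frame of seat between -0.003 and 0.003 m and horizontal distance between gear and seat below 0.005 m and angle between gear's own z axis and vertical below 0.06 rad), for 0.2 s.
2. the brass collar sits over the shaft's nose, flat on the gear (all of step 1 and z of collar in the frame of seat between 0.046 and 0.054 m and horizontal distance between collar and seat below 0.007 m and angle between collar's own z axis and vertical below 0.1 rad), for 0.2 s.
At the end, for the whole second after the job is handed in: The red gear is fully home (underside within 3 mm of the shoulder in height, within 5 mm of the axis, level within 0.06 rad), the brass collar lies round the shaft's nose flat on the gear (underside 46 to 54 mm above the shoulder, within 7 mm of the axis, level within 0.1 rad); both are at rest (all of step 2 and linear speed of each of gear, collar below 0.02 m/s); the robot touches nothing.
It fails at once if gear forced, rammed or dropped on the gearbox: more than 80 N between them (contact force between gear and gearbox above 80 N).
It fails at once if another thing on the bench (blue gear, jar, hammer, screwdriver, wrench) was moved by more than 40 mm (distance of any of blue_gear, glue_jar, hammer, screwdriver, wrench from where it was at the start of the episode above 0.04 m).
It also fails if it takes over 61 s, if anything falls off the work surface, if the arm or the gripper's body presses on something with over 40 N, if the wrist force passes 120 N, or if a joint passes its speed limit or range.

## Robot

A 7-joint arm with a two-finger parallel gripper is mounted at the origin on the work surface. World frame = base frame: x ahead of the robot, y to its left, z up, the work surface at z = 0. Lengths are in m, angles in rad, forces in N, time in s.
With the tool pointing down it reaches from about 0.35 to 0.9 m from the base axis. Payload 19.9 kg.
Tool frame: the origin (TCP) lies at the very end of the fingers, on their centre line; the grasp point (between the pads) lies 19 mm behind it; z points along the fingers, y is the line along which they close (so a half turn about z gives the same grasp; the last joint's range is limited). The gripper opens to 85 mm and grips with 20 to 120 N. Pads are 22 mm wide; open, the fingers measure 114 mm over their backs; the gripper's body (76 mm by 85 mm) begins 54 mm behind the grasp point. The pads swing forward as they close: fully open they stand 13 mm farther back than shut.
Start: joints at [-1.218, 0.417, -0.01, 1.614, 0.005, 1.111, -0.053], TCP at [0.24, 0.577, 0.21] pointing down, gripper open.
Joint ranges: [-2.81, 2.81], [-0.39, 2.02], [-1.27, 1.25], [0.06, 2.57], [-1.19, 4.33], [0.19, 2], [-2.82, 2.82]. Speed limits (rad/s): [1.89, 1.89, 2.39, 2.39, 3.01, 3.01, 3.01].

## Interface

Orientations are given as a rotation vector (axis times angle).
In Python, from workcell import monitor, eyes, manip gives the robot as it stands.
- The arm moves only by the tool arm_command, never from a script. Its argument "deltas" is a list of rows, each a list of 5 numbers: the closure, from 0 (fully open) to 1 (shut), then the shift along the world's x, y, z in units of 50 mm (1.0 is 50 mm), then the turn about the world's z in units of 5 degrees (1.0 is 5 degrees). A call has 1 to 12 rows; each row is the pose to reach, as a shift and turn from the pose commanded when the call began; what a row does not reach only later rows make up. A row lasts 1/8 s, in which the tool goes at most 62.5 mm and 10.7 degrees, less where a joint would pass 70% of its speed; a pose out of reach is approached as far as the arm can. A call with a gripper value outside its range is refused whole. The fingers move at their own pace and stop on an object; the grip force is fixed at half the most. Time passes only in rows, so rows that repeat a pose let the fingers close. It gives the time, the measured TCP pose, the force, the opening and the grip force at its end, in the units of the state.
- monitor.observe(): the state, without advancing time (a new reading comes with each control period).
- eyes.camera(name): name is "scene" or "top"; returns a dict with "image" (400x640x3 uint8, red, green, blue), "depth" (400x640 float32, m along the optical axis (not along the pixel's ray), 0 where there is no reading), "fx", "fy", "cx", "cy" (pixels), "eye" and "attitude" of the camera in the world. Camera axes: x right, y down, z forward; pixel columns grow to the right and rows downward; lengths in m; the calibration is good to about 2 mm. A picture is of the moment at which its call begins.
- manip.job_done(): hands the job in; it is judged then, once.
The state is a dict: "clock": time; "q": joint angles; "dq": joint speeds; "tau": joint torques, N m; "position": TCP position; "ee_rot": TCP orientation; "contact_force": force on the tool from outside, world axes, zero at the start; "wrist_torque": the same for the moment, N m; "opening": opening from 0.0 (shut) to 1.0 (fully open); "gripper_force": force on a finger pad.
Only numpy, scipy, OpenCV 4.12 (cv2) and the standard library are available. Lean on these libraries where they do the work, as an engineer would, in place of code of your own. Each camera call takes 0.05 s, during which the arm holds its last target. There are 200 camera calls.

## Working session

There is one attempt and no reset: what is moved stays moved. The work goes in short steps, Python scripts to look and compute and a tool call to move; the robot and the scene stay as the last step left them, time stands still between calls to the robot, and variables do not carry over. Pictures are saved under pics/ and viewed, at most 10 in all, crops included, and the job is handed in when it is done.

Besides the shell and the picture viewer there is one more tool, called as name([rows], argument=value, ...), one row to a line, values as JSON. arm_command: Moves the arm, as the interface text tells. Its arguments: {"type":"object","properties":{"deltas":{"type":"array","items":{"type":"array","items":{"type":"number"}}}},"required":["deltas"]}

```bash
ls; mkdir -p pics
cat > h.py <<'E'
import numpy as np, cv2
from scipy.spatial.transform import Rotation as R
from workcell import monitor, eyes, manip
def cloud(c):
    v,u=np.mgrid[0:400,0:640]; d=c["depth"]
    P=np.stack([(u-c["cx"])/c["fx"]*d,(v-c["cy"])/c["fy"]*d,d],-1)
    a=np.array(c["attitude"]); M=R.from_rotvec(a).as_matrix() if a.shape==(3,) else (a if a.shape==(3,3) else R.from_quat(a).as_matrix())
    W=P@M.T+np.array(c["eye"]); W[d<=0]=np.nan
    return W
E
python3 - <<'E'
from h import *
for n in("top","scene"):
    c=eyes.camera(n); cv2.imwrite(f"pics/{n}0.png",c["image"][...,::-1]); np.savez(f"{n}0.npz",**c)
    print(n,c["eye"],c["attitude"],c["fx"],c["cx"],c["cy"])
print(monitor.observe())
E
```

```text
pics
top [ 0.46638515 -0.0563157   1.53722932] [-2.1683744   2.21093338 -0.0980484 ] 471.3543605499683 317.72690031766757 191.48483360231577
scene [ 1.2581685  -0.37925901  0.85465364] [-2.0310065  -1.26699132  0.56087611] 409.83045717401194 317.2369575678848 198.38163317054418
{'clock': 0.1, 'q': array([-1.21850811,  0.41794729, -0.01027547,  1.61409007,  0.00467055,
        1.11070731, -0.05301758]), 'dq': array([-2.44435139e-05,  1.78478031e-03,  1.28607817e-03, -8.12071056e-04,
        1.10272265e-03,  7.42899970e-04,  1.76670103e-03]), 'tau': array([ 1.43702218e-03, -8.65809274e+01,  6.79829344e-01, -4.35636699e+01,
        1.91925309e-02,  4.94637061e-03,  3.00453542e-05]), 'position': array([0.23969642, 0.57685215, 0.20951241]), 'ee_rot': array([-6.14616599e-01, -3.08073133e+00,  1.75630968e-03]), 'contact_force': array([0.29945034, 0.4274178 , 0.58036355]), 'wrist_torque': array([ 0.0414884 ,  0.03994864, -0.01446804]), 'gripper_force': 0.0, 'opening': 1.0007131768218773}
```

View pics/top0.png

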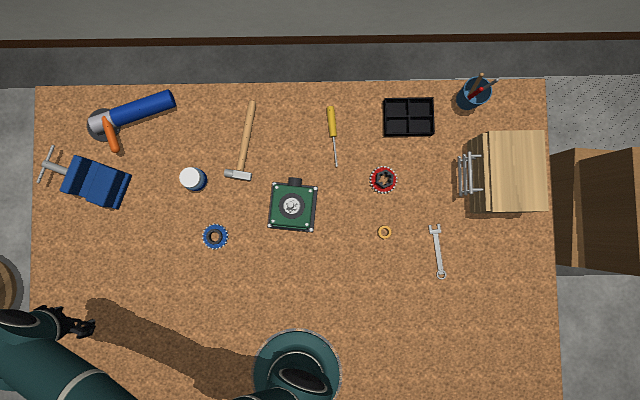

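View pics/scene0.png

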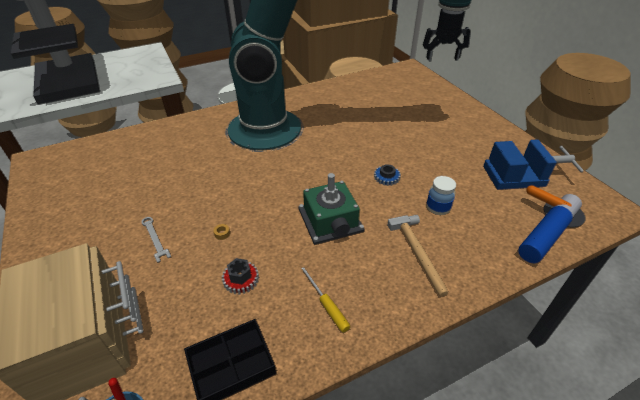

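The top view shows the red gear at (383,180), the collar at (384,232) and the gearbox shaft at (292,206). The blue gear is at (215,237). The wrench, hammer, screwdriver and jar are clear of the route between gear and gearbox. Next I'll measure positions.

```bash
cat > m.py <<'E'
from h import *
T=dict(np.load("top0.npz")); S=dict(np.load("scene0.npz"))
for n,c,bx in(("top",T,dict(gear=(383,180),col=(384,232),box=(292,206))),("scene",S,dict(gear=(240,272),col=(222,232),box=(331,200)))):
    W=cloud(c); hsv=cv2.cvtColor(c["image"],cv2.COLOR_RGB2HSV)
    tab=W[...,2][(abs(W[...,2])<.02)]; print(n,"table",np.median(tab))
    for k,(u,v) in bx.items():
        r=22 if n=="top" else 35
        sl=np.s_[v-r:v+r,u-r:u+r]; w=W[sl].reshape(-1,3); h=hsv[sl].reshape(-1,3)
        def rep(name,m):
            p=w[m]
            if len(p)<4: print(k,name,len(p)); return
            (cx,cy),rad=cv2.minEnclosingCircle(p[:,:2].astype(np.float32)); print(k,name,len(p),"circ",round(cx,4),round(cy,4),round(rad,4),"mean",p.mean(0).round(4),"minrect",cv2.minAreaRect(p[:,:2].astype(np.float32)))
        if k=="gear":
            red=((h[:,0]<8)|(h[:,0]>172))&(h[:,1]>120)
            rep("red disc",red&(w[:,2]>.012)&(w[:,2]<.025)); rep("boss",(w[:,2]>.045)&(w[:,2]<.056))
        if k=="col": rep("ring",(w[:,2]>.016)&(w[:,2]<.026))
        if k=="box":
            rep("nose",(w[:,2]>.16)&(w[:,2]<.18)); rep("teeth",(w[:,2]>.117)&(w[:,2]<.127)); rep("shoulder",(w[:,2]>.0895)&(w[:,2]<.096)); rep("top",(w[:,2]>.08)&(w[:,2]<.0885))
for nm,c,(u,v) in(("a",T,(383,180)),("b",T,(292,206)),("c",S,(240,272)),("d",S,(331,195))):
    r=24 if c is T else 30
    globals()[nm]=cv2.resize(c["image"][v-r:v+r,u-r:u+r,::-1],(290,290),interpolation=cv2.INTER_CUBIC)
cv2.imwrite("pics/crop1.png",np.vstack([np.hstack([a,b]),np.hstack([c,d])]))
E
python3 m.py
```

```text
top table -0.0007458219655847032
gear red disc 201 circ 0.6167 -0.2914 0.0407 mean [ 0.6139 -0.2876  0.0176] minrect ((0.6160024404525757, -0.2913185954093933), (0.07650703936815262, 0.0798490047454834), 55.147605895996094)
gear boss 112 circ 0.6166 -0.2905 0.0294 mean [ 0.6165 -0.2905  0.0499] minrect ((0.616127073764801, -0.29088687896728516), (0.05258173123002052, 0.055213965475559235), 85.85968017578125)
col ring 81 circ 0.4476 -0.2898 0.022 mean [ 0.4466 -0.2902  0.02  ] minrect ((0.4466991424560547, -0.2891247272491455), (0.041617777198553085, 0.03995971009135246), 24.932281494140625)
box nose 32 circ 0.5338 0.0045 0.0091 mean [0.5336 0.0045 0.1693] minrect ((0.5332063436508179, 0.00455475552007556), (0.017480840906500816, 0.014761380851268768), 89.09740447998047)
box teeth 41 circ 0.5324 0.0051 0.0172 mean [0.5318 0.0042 0.1217] minrect ((0.5339957475662231, 0.006622748449444771), (0.030021674931049347, 0.030191022902727127), 88.976318359375)
box shoulder 185 circ 0.5339 0.005 0.0776 mean [0.5322 0.0021 0.0914] minrect ((0.533313512802124, 0.0027756541967391968), (0.1185189262
[... 1377 characters left out ...]
ox top 1025 circ 0.5355 0.0028 0.0841 mean [ 0.5443 -0.0017  0.0861] minrect ((0.533774197101593, 0.004215039312839508), (0.12440889328718185, 0.1274840533733368), 82.7319564819336)Traceback (most recent call last):
  File "m.py", line 22, in <module>
    cv2.imwrite("pics/crop1.png",np.vstack([np.hstack([a,b]),np.hstack([c,d])]))
                                                             ~~~~~~~~~^^^^^^^
    return _nx.concatenate(arrs, 0, dtype=dtype, casting=casting)
           ~~~~~~~~~~~~~~~^^^^^^^^^^^^^^^^^^^^^^^^^^^^^^^^^^^^^^^
ValueError: all the input arrays must have same number of dimensions, but the array at index 0 has 1 dimension(s) and the array at index 1 has 3 dimension(s)
```

```bash
sed -i 's/^for nm,c,(u,v)/for nm,C,(u,v)/; s/24 if c is T/24 if C is T/; s/cv2.resize(c\[/cv2.resize(C[/' m.py
cat >> m.py <<'E'
from scipy.optimize import minimize
print("----")
def pts(c,uv,r,lo,hi):
    w=cloud(c)[uv[1]-r:uv[1]+r,uv[0]-r:uv[0]+r].reshape(-1,3); return w[(w[:,2]>lo)&(w[:,2]<hi)][:,:2]
# boss hexagon: silhouette of points; fit angle + centre, apothem free
for n,c,uv,r in(("top",T,(383,180),22),("scene",S,(240,270),35)):
    p=pts(c,uv,r,.045,.056); hull=cv2.convexHull(p.astype(np.float32))[:,0]
    A=np.array([np.vstack([p])])[0]
    best=[]
    for th in np.radians(np.arange(0,60,1)):
        k=th+np.radians(60)*np.arange(6); N=np.c_[np.cos(k),np.sin(k)]
        f=lambda x:np.abs((N@(hull-x[:2]).T).max(0)-x[2]).mean()
        o=minimize(f,[.6165,-.291,.026],method="Nelder-Mead"); best.append((o.fun,np.degrees(th),*o.x))
    best.sort(); print(n,"boss hex",np.round(best[:4],4).tolist(),"worst",best[-1][0])
for n,c,uv,r in(("top",T,(292,206),15),("scene",S,(331,195),25)):
    p=pts(c,uv,r,.117,.127)-[.534,.0047]; rr=np.hypot(*p.T); a=np.arctan2(p[:,1],p[:,0])
    m=(rr>.0138)&(rr<.020); z=np.exp(6j*a[m]).mean(); print(n,"spline phase",m.sum(),abs(z),np.degrees(np.angle(z))/6, np.sort(np.degrees(a[m])).round())
E
python3 m.py | sed -n '/----/,$p'
```

```text
----
top boss hex [[0.0006, 23.0, 0.6167, -0.2912, 0.0255], [0.0007, 22.0, 0.6168, -0.2913, 0.0255], [0.0007, 24.0, 0.6166, -0.2912, 0.0256], [0.0007, 26.0, 0.6164, -0.2909, 0.0256]] worst 0.001686246975423397
scene boss hex [[0.0008, 28.0, 0.6155, -0.2912, 0.0265], [0.0008, 29.0, 0.6156, -0.2913, 0.0266], [0.0008, 27.0, 0.6157, -0.2912, 0.0264], [0.0008, 17.0, 0.6157, -0.2916, 0.0266]] worst 0.0013202936950153835
top spline phase 14 0.7251291149599604 -7.819625432886404 [-177. -134. -126.  -67.  -56.  -16.   -5.   50.   56.  101.  109.  113.
  122.  160.]
scene spline phase 23 0.7478162065935937 -10.92823305972312 [-138. -130. -123.  -76.  -76.  -66.  -63.  -56.  -18.  -16.  -16.   -9.
   -7.   -1.    1.   41.   42.   46.   48.   51.   60.  101.  104.]
```

View pics/crop1.png

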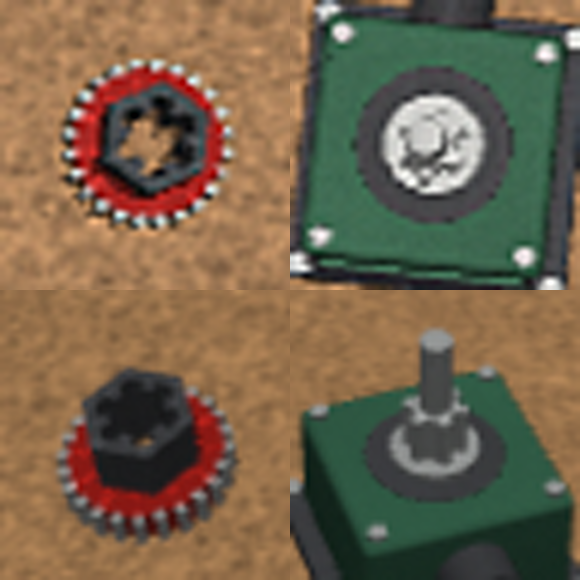

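The crops agree on these values:
- **Gear:** (0.6165,-0.291), with flats at about 25° mod 60.
- **Shaft:** (0.534,0.0047), with teeth at roughly -9° mod 60, so the gear should mesh at about 21° mod 60.
- **Collar:** (0.447,-0.290).

Now I'll go above the gear with the finger line at -35°, a turn of -102.4°.

arm_command([
  [0,7.54,-17.36,0.2,-20.5],
  [0,7.54,-17.36,0.2,-20.5],
  [0,7.54,-17.36,0.2,-20.5],
  [0,7.54,-17.36,0.2,-20.5],
  [0,7.54,-17.36,0.2,-20.5],
  [0,7.54,-17.36,0.2,-20.5],
  [0,7.54,-17.36,0.2,-20.5],
  [0,7.54,-17.36,0.2,-20.5],
  [0,7.54,-17.36,0.2,-20.5],
  [0,7.54,-17.36,0.2,-20.5],
  [0,7.54,-17.36,0.2,-20.5],
  [0,7.54,-17.36,0.2,-20.5],
])

```text
clock: 1.6
position: [0.5391, -0.1124, 0.218]
ee_rot: [-2.787, -1.45, -0.0]
contact_force: [1.2, 1.8, 1.2]
opening: 1.0
gripper_force: 0.0
```

arm_command([
  [0,1.55,-3.57,0,0],
  [0,1.55,-3.57,0,0],
  [0,1.55,-3.57,0,0],
  [0,1.55,-3.57,0,0],
  [0,1.55,-3.57,0,0],
  [0,1.55,-3.57,0,0],
])

```text
clock: 2.35
position: [0.6162, -0.2876, 0.218]
ee_rot: [-2.786, -1.451, -0.001]
contact_force: [0.2, -0.4, -0.2]
opening: 1.0
gripper_force: 0.0
```

```bash
cat > s.py <<'E'
from h import *
s=monitor.observe(); M=R.from_rotvec(s["ee_rot"]).as_matrix()
print("t",s["clock"],"pos",s["position"].round(4),"yaw_y",np.degrees(np.arctan2(M[1,1],M[0,1])).round(2),"tilt",M[:,2].round(3),"F",s["contact_force"].round(2),"M",s["wrist_torque"].round(2),"open",round(s["opening"],3),s["gripper_force"],"q",s["q"].round(2))
E
python3 s.py
```

```text
t 2.35 pos [ 0.6162 -0.2876  0.218 ] yaw_y -34.98 tilt [ 0.     0.001 -1.   ] F [ 0.21 -0.36 -0.2 ] M [ 0.01  0.06 -0.04] open 1.0 0.0 q [-0.04  0.59  0.65  1.47 -0.37  1.21  0.05]
```

arm_command([
  [0,0,-0.06,-1,0],
  [0,0,-0.06,-2,0],
  [0,0,-0.06,-3,0],
  [0,0,-0.06,-3,0],
  [0,0,-0.06,-3,0],
])

```text
clock: 2.98
position: [0.6171, -0.2922, 0.0704]
ee_rot: [2.785, 1.449, 0.002]
contact_force: [0.0, -1.1, 1.2]
opening: 0.998
gripper_force: 0.0
```

```bash
python3 s.py
python3 - <<'E'
from h import *
c=eyes.camera("scene"); a=c["image"][190:330,170:320,::-1]
cv2.imwrite("pics/g1.png",cv2.resize(a,None,fx=4,fy=4,interpolation=cv2.INTER_CUBIC))
E
```

```text
t 2.975 pos [ 0.6171 -0.2922  0.0704] yaw_y -35.01 tilt [ 0.002 -0.001 -1.   ] F [ 0.01 -1.13  1.19] M [-0.03  0.03 -0.05] open 0.998 0.0 q [ 0.01  0.74  0.58  1.58 -0.46  0.96  0.13]
```

View pics/g1.png

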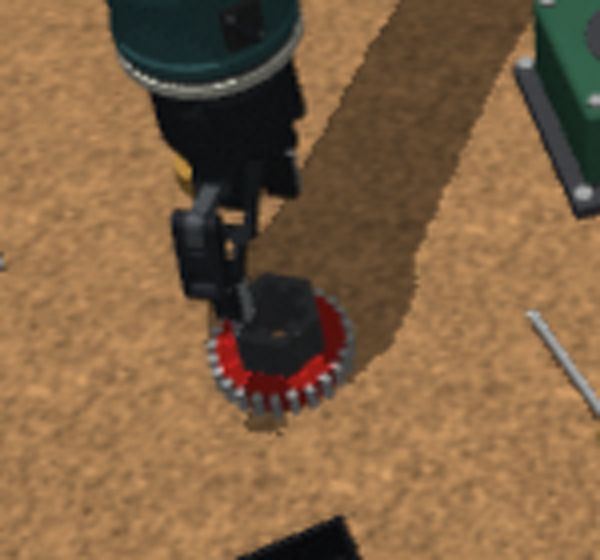

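Run:
```python
from h import *
c=dict(np.load("scene0.npz")); M=R.from_rotvec(c["attitude"]).as_matrix()
y=np.array([np.cos(np.radians(-35)),np.sin(np.radians(-35)),0])
for n,p in (("near tip",np.array([.617,-.292,.083])+.045*y),("far tip",np.array([.617,-.292,.083])-.045*y),("boss",np.array([.6165,-.291,.05])),("tcp",np.array([.617,-.292,.0704]))):
    q=M.T@(p-c["eye"]); u=q[:2]/q[2]*c["fx"]+[c["cx"],c["cy"]]; print(n,((u-[170,190])*4).round())
```

```text
near tip [240. 337.]
far tip [286. 219.]
boss [273. 309.]
tcp [267. 289.]
```

The fingers straddle the boss as the projection predicts, with the near tip at about (240,318) and the boss top at about (278,297). Next I'll lower and close.

arm_command([
  [0,0,0.02,-0.5,0],
  [0,0,0.02,-1.0,0],
  [0,0,0.02,-1.0,0],
  [0.3,0,0.02,-1.0,0],
  [1,0,0.02,-1.0,0],
  [1,0,0.02,-1.0,0],
  [1,0,0.02,-1.0,0],
  [1,0,0.02,-1.0,0],
  [1,0,0.02,-1.0,0],
])

```text
clock: 4.15
position: [0.6169, -0.2916, 0.0201]
ee_rot: [2.786, 1.448, 0.003]
contact_force: [-4.2, 2.7, 15.4]
opening: 0.588
gripper_force: 59.9
```

```bash
python3 s.py
```

```text
t 4.15 pos [ 0.6169 -0.2916  0.0201] yaw_y -35.07 tilt [ 0.002 -0.    -1.   ] F [-4.19  2.71 15.38] M [ 0.64  0.72 -0.22] open 0.588 59.90634844318265 q [ 0.03  0.8   0.54  1.6  -0.5   0.89  0.15]
```

Gripped on flats at about 50 mm. Next I'll lift and carry it above the shaft.

arm_command([
  [1,0,0,0.4,0],
  [1,0,0,1.4,0],
  [1,0,0,2.4,0],
  [1,0,0,3.4,0],
  [1,-0.2,0.8,3.9,0],
  [1,-0.5,1.8,3.9,0],
  [1,-0.8,2.8,3.9,0],
  [1,-1.05,3.8,3.9,0],
  [1,-1.4,4.8,3.9,0],
  [1,-1.65,5.6,3.9,0],
  [1,-1.65,5.9,3.9,0],
  [1,-1.65,5.9,3.9,0],
])

```text
clock: 5.65
position: [0.5337, 0.0043, 0.2137]
ee_rot: [-2.786, -1.451, -0.001]
contact_force: [0.2, -0.8, -6.0]
opening: 0.588
gripper_force: 65.2
```

arm_command([
  [1,0,0,0,0],
  [1,0,0,0,0],
])

```text
clock: 5.9
position: [0.5337, 0.0025, 0.2131]
ee_rot: [2.788, 1.446, -0.0]
contact_force: [-0.0, -0.5, -5.4]
opening: 0.582
gripper_force: 65.2
```

```bash
python3 s.py
python3 - <<'E'
from h import *
ims=[]
from scipy.optimize import least_squares
for n in("scene","top"):
    c=eyes.camera(n); np.savez(n+"1.npz",**c); W=cloud(c); hsv=cv2.cvtColor(c["image"],cv2.COLOR_RGB2HSV)
    m=((hsv[...,0]<8)|(hsv[...,0]>172))&(hsv[...,1]>120)&(np.hypot(W[...,0]-.534,W[...,1]-.005)<.07)&(W[...,2]>.17)&(W[...,2]<.26)
    p=W[m]; print(n,m.sum(), p.mean(0).round(4), "z pct",np.percentile(p[:,2],[5,50,95]).round(4), "min/max",p.min(0).round(4),p.max(0).round(4))
    a=c["image"][130:270,260:410,::-1] if n=="scene" else c["image"][160:250,245:341,::-1]
    ims.append(cv2.resize(a,(400,400),interpolation=cv2.INTER_CUBIC))
cv2.imwrite("pics/g2.png",np.hstack(ims))
E
```

```text
t 5.9 pos [0.5337 0.0025 0.2131] yaw_y -35.17 tilt [-0. -0. -1.] F [-0.05 -0.48 -5.4 ] M [-0.03 -0.01 -0.03] open 0.582 65.24229660411947 q [-0.61  0.3   0.66  1.86 -0.21  1.06 -0.48]
scene 211 [ 0.5495 -0.0066  0.2109] z pct [0.2005 0.2115 0.2143] min/max [ 0.4992 -0.0382  0.1944] [0.5744 0.0406 0.2316]<stdin>:7: RuntimeWarning: Mean of empty slice.
  ret = um.true_divide(
Traceback (most recent call last):
IndexError: index -1 is out of bounds for axis 0 with size 0
```

The disc top reads 0.2115, so the underside is about 19 mm below the TCP. Its centre agrees with the TCP and it weighs about 5.5 N. I'll correct the centring, turn -3.5°, and lower to just above the splines.

arm_command([
  [1,0.01,0.04,0,-0.7],
  [1,0.01,0.04,-0.4,-0.7],
  [1,0.01,0.04,-0.7,-0.7],
  [1,0.01,0.04,-1.0,-0.7],
  [1,0.01,0.04,-1.2,-0.7],
  [1,0.01,0.04,-1.25,-0.7],
  [1,0.01,0.04,-1.25,-0.7],
])

```text
clock: 6.88
position: [0.5342, 0.0057, 0.1507]
ee_rot: [2.83, 1.363, 0.0]
contact_force: [0.5, -0.5, -4.9]
opening: 0.582
gripper_force: 65.2
```

```bash
python3 s.py
```

```text
t 6.875 pos [0.5342 0.0057 0.1507] yaw_y -38.57 tilt [ 0. -0. -1.] F [ 0.53 -0.46 -4.94] M [-0.02  0.02 -0.  ] open 0.582 65.21656730710674 q [-0.59  0.38  0.64  1.92 -0.28  0.94 -0.49]
```

arm_command([
  [1,0,-0.02,-0.06,0],
  [1,0,-0.02,-0.12,0],
  [1,0,-0.02,-0.18,0],
  [1,0,-0.02,-0.22,0],
  [1,0,-0.02,-0.25,0],
  [1,0,-0.02,-0.25,0],
])

```text
clock: 7.62
position: [0.534, 0.0048, 0.1379]
ee_rot: [-2.83, -1.363, 0.0]
contact_force: [-0.3, -0.2, -6.4]
opening: 0.583
gripper_force: 65.2
```

```bash
python3 s.py
```

```text
t 7.625 pos [0.534  0.0048 0.1379] yaw_y -38.56 tilt [-0. -0. -1.] F [-0.31 -0.24 -6.4 ] M [ 0.01 -0.01  0.03] open 0.583 65.24652675267134 q [-0.58  0.4   0.63  1.93 -0.29  0.91 -0.47]
```

arm_command([
  [1,0,0,-0.04,0],
  [1,0,0,-0.08,0],
  [1,0,0,-0.1,0],
  [1,0,0,-0.1,0],
])

```text
clock: 8.12
position: [0.534, 0.0048, 0.1329]
ee_rot: [-2.83, -1.363, 0.0]
contact_force: [0.3, 0.1, -5.3]
opening: 0.584
gripper_force: 65.2
```

```bash
python3 s.py
```

```text
t 8.125 pos [0.534  0.0048 0.1329] yaw_y -38.56 tilt [-0. -0. -1.] F [ 0.33  0.1  -5.31] M [ 0.02 -0.06  0.01] open 0.584 65.24632587883389 q [-0.58  0.41  0.63  1.93 -0.3   0.9  -0.47]
```

It has gone in at first try: the underside is about 8 mm below the spline tops with no contact load. I'll ease it down.

arm_command([
  [1,0,0,-0.06,0],
  [1,0,0,-0.12,0],
  [1,0,0,-0.18,0],
  [1,0,0,-0.24,0],
  [1,0,0,-0.3,0],
  [1,0,0,-0.3,0],
])

```text
clock: 8.88
position: [0.534, 0.0047, 0.1177]
ee_rot: [-2.83, -1.363, 0.001]
contact_force: [0.4, -0.1, -5.5]
opening: 0.578
gripper_force: 65.2
```

```bash
python3 s.py
```

```text
t 8.875 pos [0.534  0.0047 0.1177] yaw_y -38.56 tilt [-0. -0. -1.] F [ 0.45 -0.11 -5.47] M [0.   0.03 0.01] open 0.578 65.24669483296748 q [-0.56  0.43  0.62  1.94 -0.32  0.87 -0.45]
```

arm_command([
  [1,0,0,-0.03,0],
  [1,0,0,-0.06,0],
  [1,0,0,-0.08,0],
  [1,0,0,-0.1,0],
  [1,0,0,-0.1,0],
])

```text
clock: 9.5
position: [0.534, 0.0048, 0.1129]
ee_rot: [-2.83, -1.363, 0.0]
contact_force: [0.5, -0.3, -5.6]
opening: 0.581
gripper_force: 65.2
```

```bash
python3 s.py
```

```text
t 9.5 pos [0.534  0.0048 0.1129] yaw_y -38.56 tilt [-0. -0. -1.] F [ 0.47 -0.27 -5.59] M [-0.04 -0.01 -0.02] open 0.581 65.246571543139 q [-0.56  0.43  0.61  1.94 -0.33  0.86 -0.45]
```

arm_command([
  [1,0,0,-0.02,0],
  [1,0,0,-0.03,0],
  [1,0,0,-0.03,0],
])

```text
clock: 9.88
position: [0.5342, 0.0048, 0.1121]
ee_rot: [-2.83, -1.363, -0.001]
contact_force: [-6.6, 1.4, 9.6]
opening: 0.582
gripper_force: 66.9
```

```bash
python3 s.py
```

```text
t 9.875 pos [0.5342 0.0048 0.1121] yaw_y -38.57 tilt [ 0.     0.001 -1.   ] F [-6.65  1.39  9.58] M [0.17 1.29 0.  ] open 0.582 66.86813030422854 q [-0.56  0.44  0.61  1.94 -0.33  0.86 -0.45]
```

Contact at TCP 0.1121, a 15 N change, at the expected home height. Releasing gently.

arm_command([
  [0.4,0,0,0,0],
  [0.35,0,0,0,0],
  [0.2,0,0,0,0],
  [0,0,0,0,0],
  [0,0,0,0,0],
  [0,0,0,0.5,0],
  [0,0,0,1.5,0],
  [0,0,0,2.2,0],
  [0,0,0,2.2,0],
])

```text
clock: 11.0
position: [0.5353, 0.0048, 0.2238]
ee_rot: [2.83, 1.363, 0.006]
contact_force: [-0.1, -0.0, -0.0]
opening: 1.001
gripper_force: 0.0
```

```bash
python3 s.py
```

```text
t 11.0 pos [0.5353 0.0048 0.2238] yaw_y -38.56 tilt [ 0.004  0.001 -1.   ] F [-0.11 -0.01 -0.04] M [ 0.   -0.02 -0.03] open 1.001 0.0 q [-0.63  0.29  0.68  1.84 -0.21  1.08 -0.55]
```

arm_command([
  [0,-0.3,-1.0,0,0],
  [0,-0.6,-2.0,0,0],
  [0,-0.95,-3.2,0,0],
  [0,-1.25,-4.2,0,0],
  [0,-1.6,-5.2,-0.5,0],
  [0,-1.77,-5.9,-1.5,0],
  [0,-1.77,-5.9,-2.5,0],
  [0,-1.77,-5.9,-3,0],
  [0,-1.77,-5.9,-3,0],
  [0,-1.77,-5.9,-3,0],
])

```text
clock: 12.25
position: [0.4458, -0.2905, 0.0722]
ee_rot: [2.83, 1.363, 0.0]
contact_force: [-0.2, -0.5, 0.2]
opening: 1.003
gripper_force: 0.0
```

```bash
python3 s.py
python3 - <<'E'
from h import *
ims=[]
for n in("scene","top"):
    c=eyes.camera(n); np.savez(n+"2.npz",**c); W=cloud(c); z=W[...,2]; hsv=cv2.cvtColor(c["image"],cv2.COLOR_RGB2HSV)
    near=np.hypot(W[...,0]-.534,W[...,1]-.005)<.06
    for k,lo,hi in(("disc",.104,.117),("boss",.136,.148),("nose",.16,.18)):
        p=W[near&(z>lo)&(z<hi)]; (x,y),r=cv2.minEnclosingCircle(p[:,:2].astype(np.float32)); print(n,k,len(p),np.round([x,y,r,np.median(p[:,2])],4))
    m=(np.hypot(W[...,0]-.447,W[...,1]+.29)<.03)&(z>.016)&(z<.025); p=W[m]
    if len(p)>5:(x,y),r=cv2.minEnclosingCircle(p[:,:2].astype(np.float32)); print(n,"collar",len(p),np.round([x,y,r],4),p.mean(0).round(4))
    a=c["image"][130:270,190:390,::-1] if n=="scene" else c["image"][165:265,260:410,::-1]
    ims.append(cv2.resize(a,(400,280),interpolation=cv2.INTER_CUBIC))
cv2.imwrite("pics/g3.png",np.hstack(ims))
E
```

```text
t 12.25 pos [ 0.4458 -0.2905  0.0722] yaw_y -38.57 tilt [ 0. -0. -1.] F [-0.18 -0.47  0.21] M [ 0.04 -0.08  0.01] open 1.003 0.0 q [-0.02  0.52  0.69  1.98 -0.46  0.8   0.25]
scene disc 333 [0.5345 0.0056 0.0464 0.1105]
scene boss 183 [0.5353 0.004  0.0298 0.1423]
scene nose 47 [0.5347 0.0039 0.0098 0.1695]
scene collar 117 [ 0.4462 -0.2915  0.0233] [ 0.4478 -0.2902  0.0198]
top disc 358 [0.5349 0.0053 0.0448 0.1091]
top boss 138 [0.5338 0.0047 0.0293 0.1418]
top nose 32 [0.5339 0.0045 0.0089 0.1678]
```

View pics/g3.png

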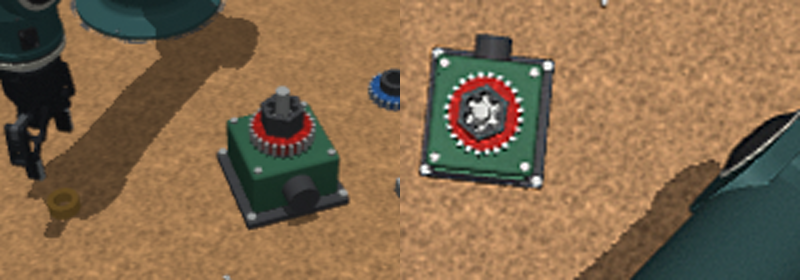

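The gear is home: boss top at 0.142, disc top at 0.110, centred on the nose at (484,113) in the right half. The collar, at (62,203) on the left, is under the open gripper. I'll grip it now.

arm_command([
  [0,0.02,0.01,-0.6,0],
  [0,0.02,0.01,-1.1,0],
  [0,0.02,0.01,-1.36,0],
  [0,0.02,0.01,-1.36,0],
  [0.3,0.02,0.01,-1.36,0],
  [0.45,0.02,0.01,-1.36,0],
  [1,0.02,0.01,-1.36,0],
  [1,0.02,0.01,-1.36,0],
  [1,0.02,0.01,-1.36,0],
  [1,0.02,0.01,-1.36,0],
])

```text
clock: 13.6
position: [0.4466, -0.2898, 0.0035]
ee_rot: [-2.83, -1.363, 0.0]
contact_force: [0.9, -0.4, -0.4]
opening: -0.002
gripper_force: 0.0
```

```bash
python3 s.py
```

```text
t 13.6 pos [ 0.4466 -0.2898  0.0035] yaw_y -38.57 tilt [-0.  0. -1.] F [ 0.9  -0.4  -0.43] M [0.02 0.02 0.02] open -0.002 0.0 q [ 0.05  0.63  0.59  2.   -0.56  0.68  0.33]
```

Run:
```python
from h import *
ims=[]
for n in("scene","top"):
    c=eyes.camera(n); np.savez(n+"3.npz",**c)
    a=c["image"][140:320,130:330,::-1] if n=="scene" else c["image"][165:315,310:460,::-1]
    ims.append(cv2.resize(a,(400,360 if n=="scene" else 400),interpolation=cv2.INTER_CUBIC))
    ims[-1]=cv2.resize(ims[-1],(400,400))
    W=cloud(c); h=cv2.cvtColor(c["image"],cv2.COLOR_RGB2HSV)
    z=W[...,2]; w0=cloud(dict(np.load(n+("2" if n=="scene" else "0")+".npz")))[...,2]
    print(n,"new raised",[ (int(u),int(v),W[v,u].round(3)) for v,u in np.argwhere((z>.012)&(z<.03)&(abs(w0)<.008)&(h[...,0]>15)&(h[...,0]<35)&(h[...,1]>120))[::6]][:20])
cv2.imwrite("pics/g4.png",np.hstack(ims))
```

```text
scene new raised [(368, 2, array([-0.995,  1.049,  0.016])), (52, 10, array([-1.752, -0.699,  0.014])), (53, 17, array([-1.618, -0.695,  0.014])), (27, 19, array([-1.654, -0.83 ,  0.014])), (20, 24, array([-1.584, -0.863,  0.014])), (579, 60, array([0.142, 1.501, 0.014])), (607, 66, array([0.243, 1.556, 0.015])), (586, 72, array([0.238, 1.428, 0.012])), (612, 78, array([0.327, 1.479, 0.012]))]
top new raised [(336, 135, array([ 0.764, -0.142,  0.023]))]
```

View pics/g4.png

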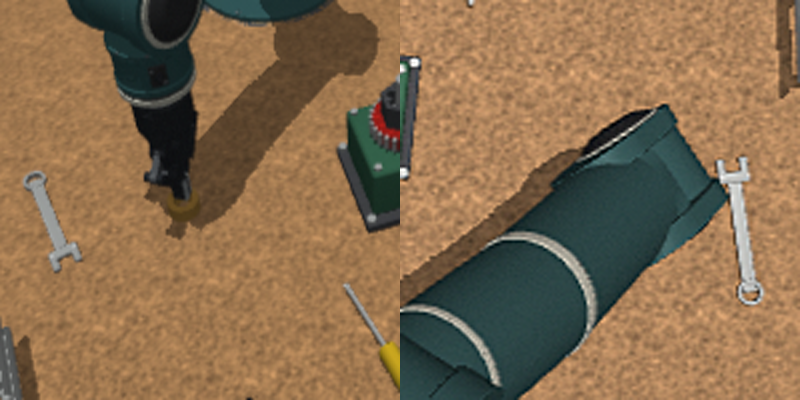

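The collar is still at about (183,205) on the left, with the shut fingers over or in its bore. I'll measure where the fingertips really are, open and shut, and the collar's height.

Run:
```python
from h import *
for f,tcp in(("scene2",(.4458,-.2905,.0722)),("scene3",(.4466,-.2898,.0035))):
    c=dict(np.load(f+".npz")); W=cloud(c); h=cv2.cvtColor(c["image"],cv2.COLOR_RGB2HSV)
    near=np.hypot(W[...,0]-.4466,W[...,1]+.29)<.075
    col=near&(h[...,1]>130)&(h[...,0]>18)&(h[...,0]<32)&(W[...,2]>.005)&(W[...,2]<.04)
    p=W[col]; print(f,"collar",len(p),p.mean(0).round(4),"z",np.percentile(p[:,2],[5,50,95,100]).round(4),p.min(0).round(4),p.max(0).round(4))
    fg=near&(h[...,1]<90)&(h[...,2]<110)&(W[...,2]>tcp[2]-.005); p=W[fg]
    a=np.radians(-38.6); d=p[:,:2]-tcp[:2]; s=d@[np.cos(a),np.sin(a)]; t=d@[-np.sin(a),np.cos(a)]
    i=np.argsort(p[:,2])[:24]; print("low finger pts (along y, across, z-tcp)",np.c_[s,t,p[:,2]-tcp[2]][i].round(3).tolist())
```

```text
scene2 collar 119 [ 0.4488 -0.2924  0.0171] z [0.0078 0.019  0.0223 0.0258] [ 0.4242 -0.3111  0.0051] [ 0.4694 -0.2731  0.0258]
low finger pts (along y, across, z-tcp) [[0.045, 0.008, 0.036], [0.049, 0.007, 0.036], [-0.046, 0.001, 0.039], [-0.044, -0.007, 0.04], [0.049, 0.008, 0.04], [0.045, 0.011, 0.04], [-0.043, -0.004, 0.041], [-0.043, -0.0, 0.042], [-0.044, 0.005, 0.042], [-0.045, 0.01, 0.042], [-0.046, 0.001, 0.042], [0.054, 0.002, 0.043], [-0.043, 0.008, 0.043], [0.045, 0.012, 0.043], [-0.046, 0.004, 0.043], [-0.044, -0.001, 0.043], [0.05, 0.009, 0.044], [0.054, 0.005, 0.044], [0.054, 0.008, 0.044], [-0.042, -0.006, 0.044], [0.042, 0.011, 0.045], [0.05, 0.012, 0.045], [0.054, -0.005, 0.045], [-0.042, -0.002, 0.045]]
scene3 collar 74 [ 0.4562 -0.2936  0.0166] z [0.0076 0.0188 0.0219 0.0242] [ 0.4342 -0.3113  0.0064] [ 0.4686 -0.2725  0.0242]
low finger pts (along y, across, z-tcp) [[0.005, 0.009, 0.025], [0.003, 0.008, 0.026], [0.003, 0.011, 0.027], [0.007, 0.013, 0.028], [0.008, 0.008, 0.028], [-0.006, 0.011, 0.03], [0.011, 0.004, 0.03], [-0.001, 0.013, 0.031], [0.011, -0.005, 0.032], [0.011, 0.001, 0.033], [-0.007, 0.011, 0.033], [0.004, 0.013, 0.033], [0.014, 0.008, 0.034], [0.01, 0.009, 0.034], [-0.013, 0.009, 0.034], [0.002, 0.012, 0.035], [0.007, 0.008, 0.035], [0.007, 0.011, 0.035], [0.008, 0.006, 0.036], [0.011, -0.004, 0.037], [0.005, 0.008, 0.037], [0.013, 0.008, 0.037], [0.005, 0.011, 0.037], [0.014, 0.0, 0.037]]
```

Run:
```python
from h import *
for f,tcp in(("scene2",(.4458,-.2905,.0722)),("scene3",(.4466,-.2898,.0035))):
    c=dict(np.load(f+".npz")); W=cloud(c)
    p=W[(np.hypot(W[...,0]-.4466,W[...,1]+.29)<.075)&(W[...,2]>.024)]
    a=np.radians(-38.6); d=p[:,:2]-tcp[:2]; s=d@[np.cos(a),np.sin(a)]; t=d@[-np.sin(a),np.cos(a)]
    i=np.argsort(p[:,2])[:22]; print(f,np.c_[s,t,p[:,2]-tcp[2]][i].round(3).tolist())
```

```text
scene2 [[-0.005, 0.02, -0.048], [0.008, 0.019, -0.046], [0.048, 0.009, 0.035], [0.045, 0.008, 0.036], [0.049, 0.007, 0.036], [-0.044, -0.002, 0.036], [-0.045, 0.003, 0.036], [-0.042, -0.004, 0.038], [-0.043, 0.001, 0.038], [-0.046, 0.001, 0.039], [-0.044, -0.007, 0.04], [-0.043, 0.008, 0.04], [-0.047, 0.012, 0.04], [0.049, 0.008, 0.04], [0.045, 0.011, 0.04], [0.052, -0.002, 0.04], [-0.043, -0.004, 0.041], [0.053, -0.004, 0.041], [-0.043, -0.0, 0.042], [-0.044, 0.005, 0.042], [-0.044, -0.01, 0.042], [-0.045, 0.01, 0.042]]
scene3 [[0.015, 0.015, 0.021], [-0.004, 0.011, 0.025], [0.005, 0.009, 0.025], [0.003, 0.008, 0.026], [0.003, 0.011, 0.027], [0.007, 0.013, 0.028], [0.008, 0.008, 0.028], [-0.006, 0.011, 0.03], [0.011, 0.004, 0.03], [0.012, 0.001, 0.031], [-0.001, 0.013, 0.031], [0.013, -0.001, 0.032], [0.011, -0.005, 0.032], [0.011, 0.001, 0.033], [-0.007, 0.011, 0.033], [0.004, 0.013, 0.033], [0.014, 0.008, 0.034], [0.01, 0.009, 0.034], [-0.013, 0.009, 0.034], [0.002, 0.012, 0.035], [0.007, 0.008, 0.035], [0.007, 0.011, 0.035]]
```

arm_command([
  [1,0,0,0.5,0],
  [1,0,0,1,0],
  [0,0,0,1,0],
  [0,0,0,1,0],
  [0,0,0,1,0],
  [0,0,0,1,0],
  [0,0,0,1,0],
])

```text
clock: 14.58
position: [0.4464, -0.2898, 0.0532]
ee_rot: [-2.83, -1.363, 0.001]
contact_force: [-0.1, 0.9, 0.3]
opening: 1.0
gripper_force: 0.0
```

The depth shows the fingertips end about 23 mm (shut) to 36 mm (open) behind the reported TCP. They passed over the collar, which hasn't moved, so I'll go lower, watching the force.

arm_command([
  [0,0,0,-0.6,0],
  [0,0,0,-1.1,0],
  [0,0,0,-1.2,0],
  [0,0,0,-1.25,0],
  [0,0,0,-1.3,0],
  [0,0,0,-1.3,0],
])

```text
clock: 15.32
position: [0.4469, -0.2898, -0.0111]
ee_rot: [2.83, 1.363, 0.001]
contact_force: [-0.4, -0.5, 0.2]
opening: 1.0
gripper_force: 0.0
```

Run:
```python
from h import *
s=monitor.observe(); tcp=s["position"]; print(tcp,s["contact_force"])
c=eyes.camera("scene"); W=cloud(c); h=cv2.cvtColor(c["image"],cv2.COLOR_RGB2HSV)
p=W[(np.hypot(W[...,0]-.4466,W[...,1]+.29)<.075)&(W[...,2]>.004)&(h[...,1]<90)]
a=np.radians(-38.6); d=p[:,:2]-tcp[:2]; u=d@[np.cos(a),np.sin(a)]; t=d@[-np.sin(a),np.cos(a)]
for sg in(1,-1):
    m=u*sg>.03; i=np.argsort(p[m][:,2])[:10]; print(np.c_[u,t,p[:,2]][m][i].round(3).tolist())
cv2.imwrite("pics/g5.png",cv2.resize(c["image"][170:270,150:290,::-1],None,fx=5,fy=5,interpolation=cv2.INTER_CUBIC))
```

```text
[ 0.44687366 -0.28981094 -0.01108336] [-0.41237654 -0.53374505  0.15821054]
[[0.048, 0.009, 0.028], [0.049, 0.012, 0.029], [0.046, 0.011, 0.029], [0.05, 0.008, 0.03], [0.049, 0.01, 0.032], [0.053, 0.007, 0.033], [0.05, 0.008, 0.034], [0.047, 0.01, 0.034], [0.054, -0.001, 0.035], [0.048, 0.013, 0.036]]
[[-0.045, -0.006, 0.027], [-0.044, 0.001, 0.029], [-0.044, 0.004, 0.029], [-0.045, -0.008, 0.03], [-0.042, -0.001, 0.031], [-0.045, -0.002, 0.032], [-0.044, -0.005, 0.032], [-0.043, 0.011, 0.032], [-0.045, 0.004, 0.033], [-0.046, 0.013, 0.033]]
```

View pics/g5.png

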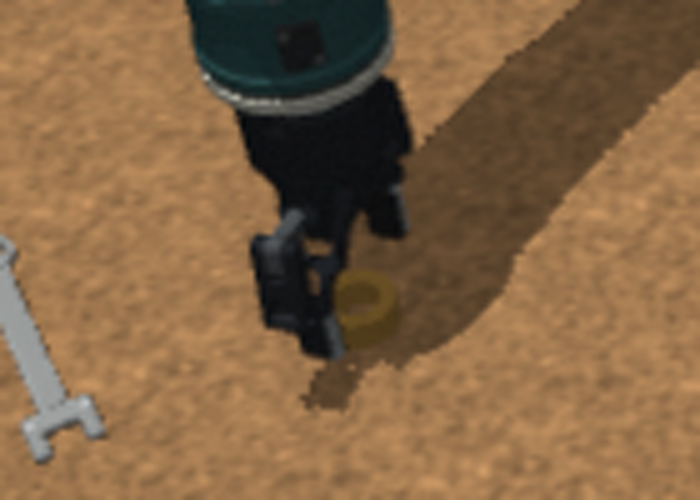

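Both tips stand about 27 mm above the bench, with the near tip at (325,350) and the collar between them at (365,308). I'll go 11 mm lower and close.

arm_command([
  [0,0,0,-0.1,0],
  [0,0,0,-0.22,0],
  [0,0,0,-0.22,0],
  [0.3,0,0,-0.22,0],
  [0.4,0,0,-0.22,0],
  [0.6,0,0,-0.22,0],
  [0.6,0,0,-0.22,0],
  [1,0,0,-0.22,0],
  [1,0,0,-0.22,0],
])

```text
clock: 16.5
position: [0.4467, -0.2898, -0.022]
ee_rot: [-2.83, -1.363, -0.001]
contact_force: [-3.5, 2.5, 12.1]
opening: 0.485
gripper_force: 59.5
```

```bash
python3 s.py
```

```text
t 16.5 pos [ 0.4467 -0.2898 -0.022 ] yaw_y -38.56 tilt [ 0.  0. -1.] F [-3.46  2.53 12.09] M [0.48 0.64 0.05] open 0.485 59.51534919440746 q [ 0.08  0.68  0.56  2.   -0.6   0.63  0.36]
```

Gripped at about 41–44 mm. Its underside is 22 mm above the reported TCP. Next I'll lift and carry it over the shaft.

arm_command([
  [1,0,0,0.4,0],
  [1,0,0,1.4,0],
  [1,0,0,2.4,0],
  [1,0,0,3.4,0],
  [1,0.2,0.8,3.94,0],
  [1,0.5,1.8,3.94,0],
  [1,0.85,2.8,3.94,0],
  [1,1.1,3.8,3.94,0],
  [1,1.4,4.8,3.94,0],
  [1,1.7,5.6,3.94,0],
  [1,1.75,5.89,3.94,0],
  [1,1.75,5.89,3.94,0],
])

```text
clock: 18.0
position: [0.5339, 0.0049, 0.175]
ee_rot: [2.83, 1.364, 0.0]
contact_force: [-0.3, -0.9, -2.4]
opening: 0.485
gripper_force: 61.4
```

arm_command([
  [1,0,0,0,0],
  [1,0,0,0,0],
  [1,0,0,0,0],
])

```text
clock: 18.38
position: [0.534, 0.004, 0.1746]
ee_rot: [2.831, 1.362, 0.0]
contact_force: [-0.9, 0.3, 0.3]
opening: 0.489
gripper_force: 61.4
```

```bash
python3 s.py
python3 - <<'E'
from h import *
c=eyes.camera("scene"); W=cloud(c); h=cv2.cvtColor(c["image"],cv2.COLOR_RGB2HSV)
p=W[(h[...,0]>15)&(h[...,0]<32)&(h[...,1]>110)&(W[...,2]>.17)&(W[...,2]<.25)&(np.hypot(W[...,0]-.534,W[...,1]-.005)<.04)]
print(len(p),p.mean(0).round(4),p.min(0).round(4),p.max(0).round(4),np.percentile(p[:,2],[5,50,95]).round(4))
cv2.imwrite("pics/g6.png",cv2.resize(c["image"][120:220,270:410,::-1],None,fx=5,fy=5,interpolation=cv2.INTER_CUBIC))
E
```

```text
t 18.375 pos [0.534  0.004  0.1746] yaw_y -38.63 tilt [ 0.  0. -1.] F [-0.88  0.27  0.31] M [-0.   -0.   -0.03] open 0.489 61.44831698387861 q [-0.66  0.36  0.73  1.9  -0.29  0.99 -0.48]
76 [0.5434 0.0093 0.2128] [ 0.5205 -0.0192  0.1972] [0.5671 0.0267 0.2413] [0.2002 0.215  0.2186]
```

View pics/g6.png

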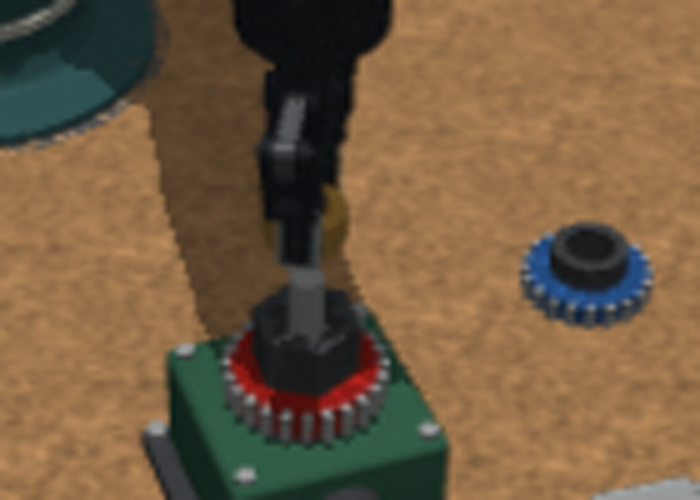

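The collar is held level just above the nose, at (330,215) with the nose at (307,285). I'll lower it over the shaft with force checks.

arm_command([
  [1,0,0.01,-0.2,0],
  [1,0,0.01,-0.4,0],
  [1,0,0.01,-0.5,0],
  [1,0,0.01,-0.6,0],
  [1,0,0.01,-0.7,0],
  [1,0,0.01,-0.7,0],
])

```text
clock: 19.18
position: [0.5339, 0.0052, 0.1392]
ee_rot: [-2.83, -1.363, 0.001]
contact_force: [-0.1, -0.5, -1.1]
opening: 0.484
gripper_force: 61.4
```

```bash
python3 s.py
```

```text
t 19.175 pos [0.5339 0.0052 0.1392] yaw_y -38.57 tilt [-0.001 -0.    -1.   ] F [-0.1  -0.53 -1.12] M [-0.03  0.01  0.04] open 0.484 61.44803423434496 q [-0.63  0.41  0.7   1.93 -0.33  0.92 -0.44]
```

No contact, and the collar is 9 mm over the nose. Now down to 0.1215.

arm_command([
  [1,0,-0.01,-0.1,0],
  [1,0,-0.01,-0.2,0],
  [1,0,-0.01,-0.28,0],
  [1,0,-0.01,-0.32,0],
  [1,0,-0.01,-0.35,0],
  [1,0,-0.01,-0.35,0],
])

```text
clock: 19.92
position: [0.5341, 0.0047, 0.122]
ee_rot: [-2.83, -1.363, 0.0]
contact_force: [-1.1, -0.7, -0.8]
opening: 0.486
gripper_force: 61.4
```

```bash
python3 s.py
```

```text
t 19.925 pos [0.5341 0.0047 0.122 ] yaw_y -38.57 tilt [-0. -0. -1.] F [-1.12 -0.66 -0.82] M [ 0.03 -0.02  0.03] open 0.486 61.448016464710236 q [-0.62  0.44  0.69  1.94 -0.35  0.89 -0.42]
```

arm_command([
  [1,0,0,-0.02,0],
  [1,0,0,-0.03,0],
  [1,0,0,-0.04,0],
  [1,0,0,-0.04,0],
])

```text
clock: 20.42
position: [0.5341, 0.0048, 0.12]
ee_rot: [-2.83, -1.363, -0.0]
contact_force: [-0.8, 0.6, 1.6]
opening: 0.487
gripper_force: 61.8
```

```bash
python3 s.py
```

```text
t 20.425 pos [0.5341 0.0048 0.12  ] yaw_y -38.56 tilt [-0.  0. -1.] F [-0.82  0.65  1.6 ] M [ 0.07  0.14 -0.  ] open 0.487 61.75327654927969 q [-0.61  0.44  0.68  1.94 -0.36  0.88 -0.42]
```

Light contact at exactly the expected height. I'll release, rise and check.

arm_command([
  [0.5,0,0,0,0],
  [0.45,0,0,0,0],
  [0.3,0,0,0,0],
  [0,0,0,0,0],
  [0,0,0,0,0],
  [0,0,0,0.6,0],
  [0,0,0,1.6,0],
  [0,0,0,2.4,0],
  [0,-0.6,-1,2.4,0],
  [0,-1.2,-2,2.4,0],
  [0,-1.8,-3,2.4,0],
  [0,-1.8,-3,2.4,0],
])

```text
clock: 21.92
position: [0.4421, -0.1485, 0.2404]
ee_rot: [-2.834, -1.355, -0.002]
contact_force: [0.2, 1.3, 0.0]
opening: 0.997
gripper_force: 0.0
```

```bash
python3 s.py
python3 - <<'E'
from h import *
ims=[]
for n in("scene","top"):
    c=eyes.camera(n); W=cloud(c); z=W[...,2]; h=cv2.cvtColor(c["image"],cv2.COLOR_RGB2HSV)
    near=np.hypot(W[...,0]-.534,W[...,1]-.005)<.06
    for k,lo,hi in(("disc",.104,.117),("collar",.157,.1655)):
        p=W[near&(z>lo)&(z<hi)]; (x,y),r=cv2.minEnclosingCircle(p[:,:2].astype(np.float32)); print(n,k,len(p),np.round([x,y,r,np.median(p[:,2])],4))
    ims.append(cv2.resize(c["image"][140:240,270:410,::-1] if n=="scene" else c["image"][160:255,225:358,::-1],(400,286),interpolation=cv2.INTER_CUBIC))
cv2.imwrite("pics/g7.png",np.hstack(ims))
E
```

```text
t 21.925 pos [ 0.4421 -0.1485  0.2404] yaw_y -38.9 tilt [ 0.001  0.001 -1.   ] F [0.19 1.28 0.  ] M [ 0.05 -0.06  0.02] open 0.997 0.0 q [-0.55  0.13  0.88  1.98 -0.11  1.09 -0.3 ]
scene disc 334 [0.5338 0.0037 0.0462 0.1105]
scene collar 121 [0.5343 0.0033 0.023  0.1621]
top disc 328 [0.5347 0.0055 0.0448 0.1092]
top collar 98 [0.5341 0.0041 0.0217 0.1613]
```

View pics/g7.png

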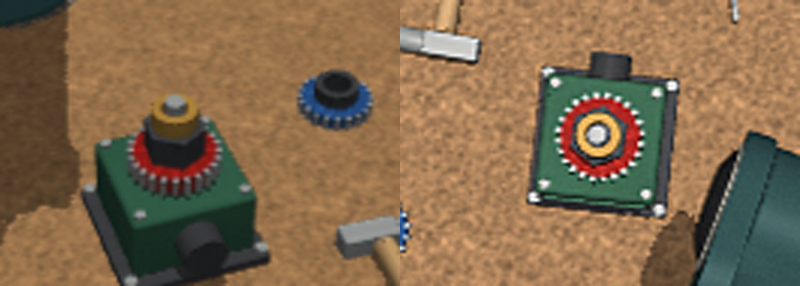

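The collar lies flat on the gear round the nose: at (176,117) in the scene view and (598,135) in the top view, with its top at 0.162. The gear is home and the arm is clear.

```bash
python3 -c "
from h import *
print(manip.job_done())"
```

```text
the job is handed in; nothing more can be done
None
```

The red gear is meshed and fully home on the shoulder, the brass collar sits flat on it round the shaft's nose, and the job is handed in at about 22 s (one missed collar grasp, redone; no verdict was returned).

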